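# Clamp the cake tin in its holder

## Task

The small round cake tin stands loosely in one of the two tin holders on the table. Hold down the grey thumb plate on that holder's sliding fence and, with it held down, slide the fence along its rail up to the tin, so that the tin is held between the two fences with no more than about a centimetre of play; then let go. The tin must stay standing on its board.

Things in the scene. Friction and masses are not known exactly. Their poses are not given: they have to be found in the camera images.
- holder_thumb_top (a point): Middle of the ribbed grey top of the thumb plate (30 mm across the rail, 42 mm along it) on the sliding fence of the holder with the tin; 60 mm above the table when up. It rides with the fence. z up; y along the rail towards tin and fixed fence; x across, over the board. Black cheeks across the rail, 52 mm apart, rise 14 mm above the plate at its two ends; its sides are open.
- holder_thumb (a joint): How far the thumb plate is pressed straight down, in m: 0 up (fence locked), 0.006 fully down. A spring lifts it: 3 N starts it moving, 4.2 N holds it fully down. The lock lets go once it is pressed by 3.5 mm; let go, it catches again in notches 6 mm apart, which may shift the fence by up to 3 mm.
- holder_fence (a joint): Sliding fence along its rail, in m: 0 at the end away from the tin, growing towards it; at 0.119 the tin is gripped without play between both fences. Released, it slides like 1.3 kg with under 1 N of friction. Its steel plate (top 67 mm above the table) has its tin-side face 32 mm along +y from the thumb plate's middle. An identical second holder stands empty.
- tin_center (a point): Centre, half-way up, of the cake tin: open, round, dark steel, 120 mm across, 60 mm high, about 0.35 kg, loose on the holder's wooden board (320 x 180 mm, top 18 mm above the table), 2 to 12 mm from the fixed fence at the board's end. z is the tin's axis.

How it is judged:
By the outcome, as a careful person would: the job done as asked, in the order asked, and still so for the second after the job is handed in, with the robot touching nothing.
It also fails if it takes over 29 s, if anything falls off the work surface, if the arm or the gripper's body presses on something with over 40 N, if the wrist force passes 120 N, or if a joint passes its speed limit or range.

## Robot

A 6-joint arm with a two-finger parallel gripper is mounted at the origin on the work surface. World frame = base frame: x ahead of the robot, y to its left, z up, the work surface at z = 0. Lengths are in m, angles in rad, forces in N, time in s.
With the tool pointing down it reaches from about 0.375 to 0.9 m from the base axis. Payload 3.1 kg.
Tool frame: the origin (TCP) lies at the centre of the arm's flange, where the gripper is bolted on; the fingertips stand 173 mm ahead of it and the grasp point (between the pads) lies 155 mm ahead of it (tip_extent is the distance from the TCP to the fingertips, in m); z points along the fingers, y is the direction in which the jaws open and shut (so a half turn about z gives the same grasp; the last joint's range is limited). The gripper opens to 85 mm and grips with 20 to 120 N. Pads are 22 mm wide; open, the fingers measure 114 mm over their backs; the gripper's body (76 mm by 85 mm) begins 54 mm behind the grasp point. The pads swing forward as they close: fully open they stand 13 mm farther back than shut.
Start: joints at [-1.284, 0.527, 1.433, -0, 1.181, -0.178], TCP at [0.281, -0.558, 0.405] pointing down, gripper open.
Joint ranges: [-3.08, 3.08], [-0.75, 2.2], [0.22, 2.44], [-1.43, 4.57], [0, 2.65], [-2.85, 2.85]. Speed limits (rad/s): [2.79, 2.79, 3.14, 3.14, 3.14, 3.14].

## Interface

Orientations are given as a unit quaternion [x, y, z, w].
In Python, from station import sense, snapshot, sign_off, tip_extent gives the robot as it stands. The module is installed in compiled form; this text tells all that it offers.
- The arm moves only by the tool servo_tool, never from a script. Its argument "rows" is a list of rows, each a list of 3 entries, a list of its own where there are three numbers: the shift along the tool's x, y, z in mm, then the turn about the tool's z in degrees, then the opening, from -1 (shut) to 1 (fully open), so that 0 is half open. A call has 1 to 8 rows; each row is the pose to reach, as a shift and turn from the pose measured when the call began, along the tool's axes at that moment; what a row does not reach only later rows make up. A row lasts 1/10 s, in which the tool goes at most 50 mm and 8.59 degrees, less where a joint would pass 70% of its speed; a pose out of reach is approached as far as the arm can. A call with a gripper value outside its range is refused whole. The fingers move at their own pace and stop on an object; "force" is the grip in N (left out, the last holds). Time passes only in rows, so rows that repeat a pose let the fingers close. It gives the time, the measured TCP pose, the force and the opening at its end, in the units of the state.
- sense(): the state, without advancing time (a new reading comes with each control period).
- snapshot(name): name is "scene" or "top" or "wrist"; returns a dict with "image" (400x640x3 uint8, blue, green, red), "z_map" (400x640 float32, m along the optical axis (not along the pixel's ray), 0 where there is no reading), "vertical_fov" (degrees; the focal length in pixels is half the picture's height over the tangent of half this angle, whatever the lens; pixels are square), "cx", "cy" (the principal point, pixels), "k1" (the pictures are not rectified: a ray, as slopes to the right and down, at radius r is drawn at 1 + k1 r^2 times it, then the intrinsics apply), "cam_to_world" (4x4, takes a point from camera to world coordinates). Camera axes: x right, y down, z forward; pixel columns grow to the right and rows downward; lengths in m; the calibration is good to about 2 mm. A picture is of the moment at which its call begins.
- sign_off(): hands the job in, once; it reports no verdict.
The state is a dict: "t": time; "q": joint angles; "qd": joint speeds; "tau": joint torques, N m; "tcp_pos": TCP position; "tool_rot": TCP orientation; "force": force on the tool from outside, world axes, zero at the start; "ft_torque": the same for the moment, N m; "finger_gap": opening from 0.0 (shut) to 1.0 (fully open).
Only numpy, scipy, OpenCV 4.12 (cv2) and the standard library are available. Lean on these libraries where they do the work, as an engineer would, in place of code of your own. Each camera call takes 0.05 s, during which the arm holds its last target. There are 200 camera calls.

## Working session

There is one attempt and no reset: what is moved stays moved. The work goes in short steps, Python scripts to look and compute and a tool call to move; the robot and the scene stay as the last step left them, time stands still between calls to the robot, and variables do not carry over. Pictures are saved under pics/ and viewed, about 8 in all and at most 12, crops included, and the job is handed in when it is done.

Besides the shell and the picture viewer there is one more tool, called after "Request:" as name([rows], argument=value, ...), one row to a line, values as JSON. servo_tool: Moves the arm, as the interface text tells. Its arguments: {"type":"object","properties":{"rows":{"type":"array"},"force":{"type":"number"}},"required":["rows"]}

```bash
mkdir -p pics; cat > h.py <<'E'
import numpy as np, cv2
from station import sense, snapshot, sign_off, tip_extent
def intr(s):
    f=s["image"].shape[0]/2/np.tan(np.radians(s["vertical_fov"]/2))
    return np.array([[f,0,s["cx"]],[0,f,s["cy"]],[0,0,1]])
def slopes(s,uv):
    K=intr(s); d=np.array([s["k1"],0,0,0,0],float)
    return cv2.undistortPoints(np.array(uv,float).reshape(-1,1,2),K,d).reshape(-1,2)
def plane(s,uv,z):
    a=slopes(s,uv); T=np.array(s["cam_to_world"]); r=np.c_[a,np.ones(len(a))]@T[:3,:3].T
    o=T[:3,3]; return o+r*((z-o[2])/r[:,2])[:,None]
def depthpts(s,uv):
    a=slopes(s,uv); T=np.array(s["cam_to_world"])
    uv=np.array(uv).astype(int).reshape(-1,2)
    d=s["z_map"][uv[:,1],uv[:,0]]
    return (np.c_[a,np.ones(len(a))]*d[:,None])@T[:3,:3].T+T[:3,3], d
E
python3 - <<'E'
from h import *
import pickle
print(sense()); print(tip_extent)
for n in ("scene","top"):
    s=snapshot(n); cv2.imwrite(f"pics/{n}0.png",s["image"]); pickle.dump(s,open(n+".pkl","wb")); print(n,np.round(s["cam_to_world"],3).tolist(),s["vertical_fov"],s["k1"])
E
```

```text
{'t': 0.0, 'q': array([-1.28348094e+00,  5.28460449e-01,  1.43390528e+00,  2.08989730e-05,
        1.18138546e+00, -1.78502700e-01]), 'qd': array([ 0.00076289,  0.0006463 , -0.00073864,  0.00022484,  0.00014275,
       -0.00016147]), 'tau': array([ 1.44440164e-04, -4.42353845e+01, -1.78022557e+01, -4.30753869e-05,
        8.50632205e-03, -8.02691034e-06]), 'tcp_pos': array([ 0.28064894, -0.5580597 ,  0.40373577]), 'tool_rot': array([ 9.72999431e-01,  2.30804988e-01, -4.90413596e-05, -1.07819425e-03]), 'force': array([-0.87197197, -0.43098184,  1.016103  ]), 'ft_torque': array([-0.02371563, -0.01235336, -0.01643299]), 'finger_gap': 1.0028492836552478}
0.1734
scene [[-0.633, 0.62, -0.463, 0.975], [0.774, 0.51, -0.376, 0.345], [0.003, -0.596, -0.803, 0.855], [0.0, 0.0, 0.0, 1.0]] 51.56721739990432 0.007643221052456029
top [[0.001, -0.99, 0.142, 0.393], [-1.0, 0.001, 0.008, -0.046], [-0.008, -0.142, -0.99, 0.978], [0.0, 0.0, 0.0, 1.0]] 47.950093218650196 0.013704476381862974
```

View pics/top0.png

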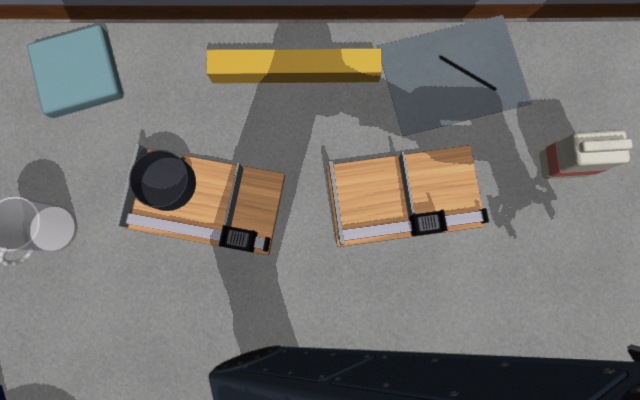

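View pics/scene0.png

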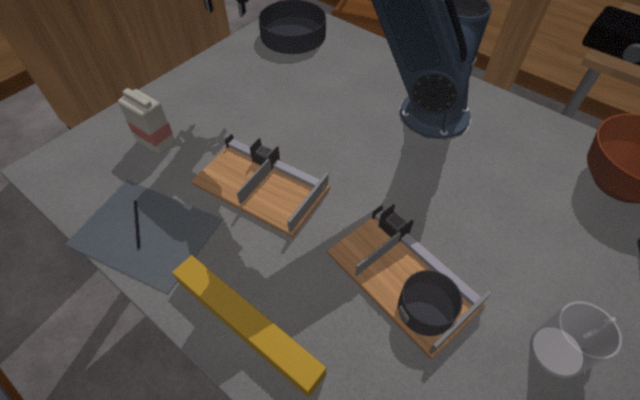

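The top view shows the tin in the left holder at (163,180), with its thumb plate at (238,238) and its rail running lower left. The right holder is empty. In the scene view the same holder's tin is at (430,300) and the thumb plate near (395,222).

```bash
python3 - <<'E'
from h import *
import pickle
s=pickle.load(open("top.pkl","rb")); im=s["image"]
# metallic rail strip: bright bluish, in left holder
sub=np.zeros(im.shape[:2],np.uint8); sub[205:250,120:275]=1
b,g,r=[im[...,i].astype(int) for i in range(3)]
m=((b>g+5)&(b>150)&(sub>0))
v,u=np.nonzero(m); P,d=depthpts(s,np.c_[u,v]); print(len(u),np.median(P,0),P.min(0),P.max(0))
l=cv2.fitLine(P[:,:2].astype(np.float32),cv2.DIST_HUBER,0,.01,.01).ravel(); print("rail dir",l,np.degrees(np.arctan2(l[1],l[0])))
# thumb block: points by height
sub[:]=0; sub[220:256,215:275]=1
v,u=np.nonzero(sub); P,d=depthpts(s,np.c_[u,v]); 
for lo,hi in((.054,.064),(.067,.08)):
    k=(P[:,2]>lo)&(P[:,2]<hi)&(b[v,u]<140)
    print(lo,k.sum(),np.median(P[k],0),P[k].min(0),P[k].max(0), u[k].mean(),v[k].mean())
print(plane(s,[[238,239]],.06))
# tin rim
sub[:]=0; sub[135:220,110:215]=1
v,u=np.nonzero(sub&(im.max(2)<80)); P,d=depthpts(s,np.c_[u,v]); k=(P[:,2]>.07)&(P[:,2]<.085)
c,rad=cv2.minEnclosingCircle(P[k][:,:2].astype(np.float32)); print("tin",c,rad,k.sum())
s2=pickle.load(open("scene.pkl","rb"))
print(plane(s2,[[395,222]],.06),depthpts(s2,[[395,222]]))
cv2.imwrite("pics/c.png",cv2.resize(np.hstack([im[200:270,200:290],s2["image"][190:260,350:440]]),None,fx=4,fy=4,interpolation=2))
E
```

```text
822 [0.47234781 0.2877875  0.03462303] [ 0.39262219 -0.04596808  0.02983821] [0.49766465 0.37946481 0.97774115]
rail dir [0.19035758 0.98171484 0.47250172 0.28678495] 79.026344
0.054 342 [0.44546683 0.13979428 0.06036177] [0.41919938 0.1054877  0.05402524] [0.48205594 0.16986546 0.0638593 ] 237.1549707602339 237.87719298245614
0.067 163 [0.44666138 0.1629782  0.07364762] [0.41877931 0.10562496 0.06706157] [0.48167739 0.17365282 0.07771891] 235.19631901840492 237.12883435582822
[[0.44349973 0.13795328 0.06      ]]
tin (0.5664715766906738, 0.30007895827293396) 0.06027717515826225 423
[[0.45055458 0.14135809 0.06      ]] (array([[0.45081371, 0.14145851, 0.0603926 ]]), array([0.95685214], dtype=float32))
```

View pics/c.png

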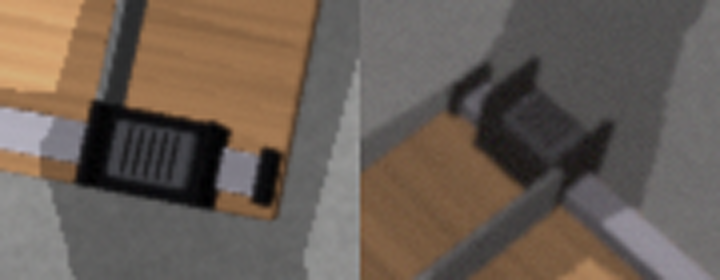

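Request:
servo_tool([
  [[15,-18,0],-3,-1],
  [[44,-52,0],-7,-1],
  [[73,-87,0],-10,-1],
  [[102,-121,0],-13,-1],
  [[131,-156,0],-16,-1],
  [[160,-190,0],-20,-1],
  [[188,-225,0],-23,-1],
  [[217,-258,0],-26,-1],
], force=20)

```text
t: 0.9
tcp_pos: [0.3584, -0.2282, 0.4042]
tool_rot: [0.896, 0.444, 0.0, -0.001]
force: [0.1, -0.4, 0.4]
finger_gap: -0.002
```

Request:
servo_tool([
  [[45,-20,0],-4,-1],
  [[90,-40,0],-8,-1],
  [[135,-60,0],-12,-1],
  [[180,-80,10],-16,-1],
  [[225,-100,30],-20,-1],
  [[270,-120,50],-23,-1],
  [[310,-138,70],-26,-1],
  [[345,-153,80],-26,-1],
])

```text
t: 1.7
tcp_pos: [0.4448, 0.1415, 0.3236]
tool_rot: [0.772, 0.635, -0.001, -0.002]
force: [0.2, 0.0, 0.3]
finger_gap: 0.001
```

```bash
python3 - <<'E'
from h import *
import pickle
s=snapshot("wrist"); pickle.dump(s,open("w.pkl","wb")); cv2.imwrite("pics/w1.png",s["image"])
st=sense(); print(st["t"],st["tcp_pos"],st["tool_rot"],st["force"],st["qd"]); print(np.round(s["cam_to_world"],3).tolist())
E
```

```text
1.75 [0.44583415 0.14567333 0.32272813] [ 0.77177743  0.63588568  0.00115089 -0.00277144] [1.87664795 3.1998111  0.23616459] [-0.09934239 -0.05180817  0.03617475 -0.05716419  0.03590841 -0.16433241]
[[0.981, -0.183, -0.062, 0.459], [-0.193, -0.936, -0.295, 0.217], [-0.004, 0.301, -0.954, 0.293], [0.0, 0.0, 0.0, 1.0]]
```

View pics/w1.png

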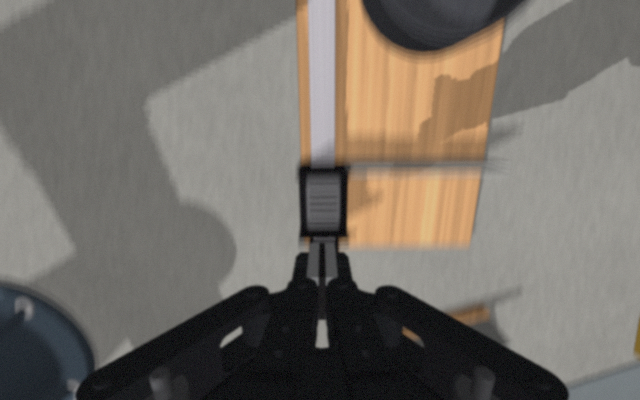

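The wrist view is slightly motion-blurred. The thumb plate is at about (324,201), and the rail runs straight up the picture, so the yaw is nearly right. I'll lower the tool, let it settle and measure again.

Request:
servo_tool([
  [[-3,0,20],0,-1],
  [[-6,0,40],0,-1],
  [[-6,0,40],0,-1],
  [[-6,0,40],0,-1],
])

```text
t: 2.15
tcp_pos: [0.4446, 0.1398, 0.2827]
tool_rot: [0.772, 0.636, 0.001, -0.003]
force: [-0.0, -0.1, -0.1]
finger_gap: 0.0
```

```bash
python3 - <<'E'
from h import *
import pickle
s=snapshot("wrist"); pickle.dump(s,open("w.pkl","wb")); cv2.imwrite("pics/w2.png",s["image"])
st=sense(); x=st["tool_rot"]; print(st["t"],st["tcp_pos"],np.degrees(2*np.arctan2(x[1],x[0])),st["force"],np.abs(st["qd"]).max())
v,u=np.mgrid[0:280,200:450]; P,d=depthpts(s,np.c_[u.ravel(),v.ravel()]); c=s["image"][v.ravel(),u.ravel()].astype(int)
near=np.hypot(P[:,0]-.446,P[:,1]-.139)<.04
k=near&(P[:,2]>.055)&(P[:,2]<.065)&(d>0); print("plate",k.sum(),np.median(P[k],0),(P[k].min(0)+P[k].max(0))/2, np.ptp(P[k],axis=0))
k2=near&(P[:,2]>.068)&(P[:,2]<.078)&(d>0); print("cheek",k2.sum(),(P[k2].min(0)+P[k2].max(0))/2,np.ptp(P[k2],axis=0),P[k2].mean(0))
m=(c[:,0]>c[:,2]+5)&(c[:,0]>140)&(d>0)&(P[:,2]>.025)&(P[:,2]<.045)&(np.hypot(P[:,0]-.47,P[:,1]-.25)<.08)
l=cv2.fitLine(P[m][:,:2].astype(np.float32),cv2.DIST_HUBER,0,.01,.01).ravel(); print("rail",m.sum(),l,np.degrees(np.arctan2(l[1],l[0])),P[m][:,2].mean())
E
```

```text
2.2 [0.44487665 0.13977724 0.28317158] 78.94045891085919 [ 0.30739849  0.05049908 -0.09970063] 0.017056269084880303
plate 2174 [0.44541962 0.14473869 0.06043926] [0.44689328 0.14131764 0.060075  ] [0.05869856 0.06487105 0.0098367 ]
cheek 736 [0.44766595 0.13913442 0.07202079] [0.06124966 0.06965668 0.00803872] [0.4498478  0.16537357 0.07328004]Traceback (most recent call last):
  File "<stdin>", line 10, in <module>
cv2.error: OpenCV(4.12.0) /io/opencv/modules/imgproc/src/linefit.cpp:50: error: (-215:Assertion failed) count > 0 in function 'fitLine2D_wods'
```

View pics/w2.png

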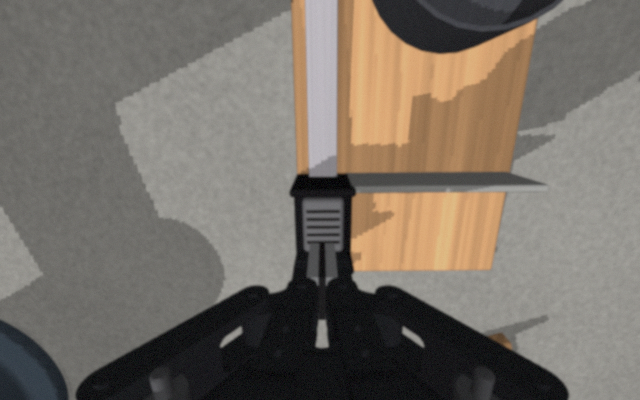

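The plate's ribbed top spans columns 303–343, with its front edge at row 198. The fence's steel plate is at row about 182 and the rail centre at column about 322.

```bash
python3 - <<'E'
from h import *
import pickle
s=pickle.load(open("w.pkl","rb"))
p=plane(s,[[303,199],[343,199],[323,199],[303,240],[343,240]],.06); print(p, np.linalg.norm(p[1]-p[0]))
r=plane(s,[[307,10],[337,10],[308,165],[338,165]],.035); a=(r[0]+r[1])/2-(r[2]+r[3])/2; y=a/np.linalg.norm(a); print("yaw",np.degrees(np.arctan2(a[1],a[0])))
c=p[2]-.021*y; print("plate",c)
f=plane(s,[[420,174],[420,181]],.067);print("fence top", (f-c)@y)
t=np.array([.5665,.3001,.06]); print("travel to touch",(t-c)@y-.092)
E
```

```text
[[0.43437912 0.16184826 0.06      ]
 [0.46218919 0.15644464 0.06      ]
 [0.4482881  0.1591455  0.06      ]
 [0.42767595 0.13083274 0.06      ]
 [0.45680388 0.1251927  0.06      ]] 0.028330182000934696
yaw 79.378070271586
plate [0.44441722 0.13850534 0.06      ]
fence top [0.039979   0.03521919]
travel to touch 0.0893289327775797
```

Request:
servo_tool([
  [[-1,0,20],0,-1],
  [[-1,0,36],0,-1],
  [[-1,0,42],0,-1],
  [[-1,0,46],0,-1],
  [[-1,0,48],0,-1],
  [[-1,0,48],0,-1],
])

```text
t: 2.8
tcp_pos: [0.4449, 0.139, 0.2356]
tool_rot: [0.772, 0.636, 0.002, -0.002]
force: [-0.7, 0.4, 0.2]
finger_gap: -0.003
```

Request:
servo_tool([
  [[0,0,1],0,-1],
  [[0,0,2],0,-1],
  [[0,0,3],0,-1],
  [[0,0,4],0,-1],
  [[0,0,4],0,-1],
])

```text
t: 3.3
tcp_pos: [0.445, 0.1391, 0.2317]
tool_rot: [0.772, 0.636, 0.002, -0.002]
force: [-0.2, 1.3, 2.9]
finger_gap: -0.003
```

Request:
servo_tool([
  [[0,0,2],0,-1],
  [[0,0,3],0,-1],
  [[0,0,4],0,-1],
  [[0,0,5],0,-1],
  [[0,0,5],0,-1],
  [[0,0,5],0,-1],
])

```text
t: 3.9
tcp_pos: [0.445, 0.1391, 0.2274]
tool_rot: [0.772, 0.636, 0.002, -0.002]
force: [-0.2, 0.5, 11.1]
finger_gap: 0.001
```

Request:
servo_tool([
  [[2,0,0.7],0,-1],
  [[6,0,0.7],0,-1],
  [[12,0,0.7],0,-1],
  [[18,0,0.7],0,-1],
  [[24,0,0.7],0,-1],
  [[29,0,0.7],0,-1],
  [[32,0,0.7],0,-1],
  [[32,0,0.7],0,-1],
])

```text
t: 4.7
tcp_pos: [0.4509, 0.171, 0.2274]
tool_rot: [0.772, 0.636, 0.002, -0.002]
force: [-2.1, 1.0, 9.4]
finger_gap: 0.002
```

```bash
python3 - <<'E'
from h import *
s=snapshot("wrist"); t=snapshot("top"); print(sense()["force"],sense()["tcp_pos"])
cv2.imwrite("pics/w3.png",np.hstack([cv2.resize(s["image"][100:300,200:560],(432,240)),cv2.resize(t["image"][130:270,100:310],(360,240))]))
E
```

```text
[-1.67058443 -0.07597833  9.7480293 ] [0.4509044  0.1708474  0.22737468]
```

View pics/w3.png

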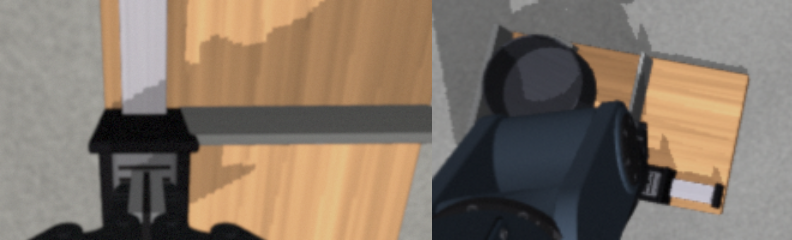

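The picture shows the fence riding with the fingers: the rail is now exposed behind it. I'll carry on in the same way.

Request:
servo_tool([
  [[3,0,0.6],0,-1],
  [[9,-0.1,0.6],0,-1],
  [[16,-0.2,0.6],0,-1],
  [[23,-0.2,0.6],0,-1],
  [[30,-0.3,0.6],0,-1],
  [[37,-0.4,0.6],0,-1],
  [[42,-0.5,0.6],0,-1],
  [[44,-0.5,0.6],0,-1],
])

```text
t: 5.6
tcp_pos: [0.4589, 0.2146, 0.2274]
tool_rot: [0.772, 0.636, 0.003, -0.002]
force: [-0.6, 0.5, 7.4]
finger_gap: 0.003
```

Request:
servo_tool([
  [[1,0,0.6],0,-1],
  [[2,0,0.6],0,-1],
  [[4,0,0.6],0,-1],
  [[6,0,0.6],0,-1],
  [[8,0,0.6],0,-1],
  [[9,0,0.6],0,-1],
  [[9,0,0.6],0,-1],
])

```text
t: 6.3
tcp_pos: [0.4606, 0.2237, 0.2274]
tool_rot: [0.772, 0.636, 0.003, -0.002]
force: [-1.9, 1.0, 8.6]
finger_gap: -0.001
```

```bash
python3 - <<'E'
from h import *
s=snapshot("wrist"); t=snapshot("scene"); print(sense()["force"],sense()["tcp_pos"])
cv2.imwrite("pics/w4.png",np.hstack([s["image"][:300,200:560],cv2.resize(t["image"][180:360,320:500],(300,300))]))
E
```

```text
[-1.50983462  0.59575233  7.59126448] [0.46056384 0.22367301 0.22741541]
```

View pics/w4.png

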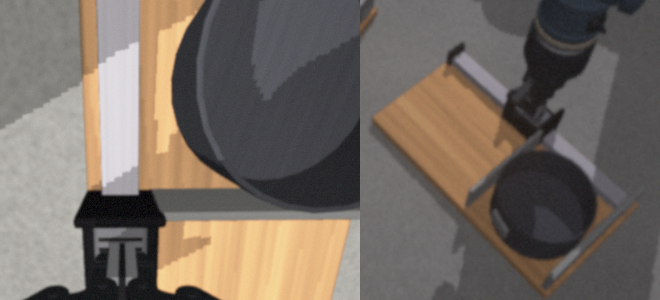

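The fence is within a few mm of the tin, which is standing. I'll creep on until resistance along the rail rises.

Request:
servo_tool([
  [[1,0,0.6],0,-1],
  [[2,0,0.6],0,-1],
  [[3,0,0.6],0,-1],
  [[4,0,0.6],0,-1],
  [[5,0,0.6],0,-1],
  [[5,0,0.6],0,-1],
])

```text
t: 7.0
tcp_pos: [0.4613, 0.2276, 0.2274]
tool_rot: [0.771, 0.637, 0.002, -0.002]
force: [-0.9, -5.7, 9.5]
finger_gap: 0.004
```

Request:
servo_tool([
  [[0.7,0,0.6],0,-1],
  [[1.4,0,0.6],0,-1],
  [[2,0,0.6],0,-1],
  [[2.5,0,0.6],0,-1],
  [[2.5,0,0.6],0,-1],
])

```text
t: 7.5
tcp_pos: [0.4616, 0.2288, 0.2274]
tool_rot: [0.771, 0.637, 0.0, -0.001]
force: [-1.2, -8.4, 10.5]
finger_gap: 0.0
```

```bash
cat > play.py <<'E'
from h import *
s=snapshot("wrist"); t=snapshot("scene"); st=sense(); print(st["force"],st["tcp_pos"])
np.savez("last.npz",w=s["image"],z=s["z_map"])
import pickle; pickle.dump(t,open("scene2.pkl","wb"))
cv2.imwrite("pics/w5.png",np.hstack([cv2.resize(t["image"][230:360,370:500],(520,520),interpolation=2),cv2.resize(s["image"][:260,280:410],(260,520))]))
E
python3 play.py
```

```text
[-0.89697089 -8.58010624 11.04050823] [0.4615733  0.22876889 0.22737123]
```

View pics/w5.png

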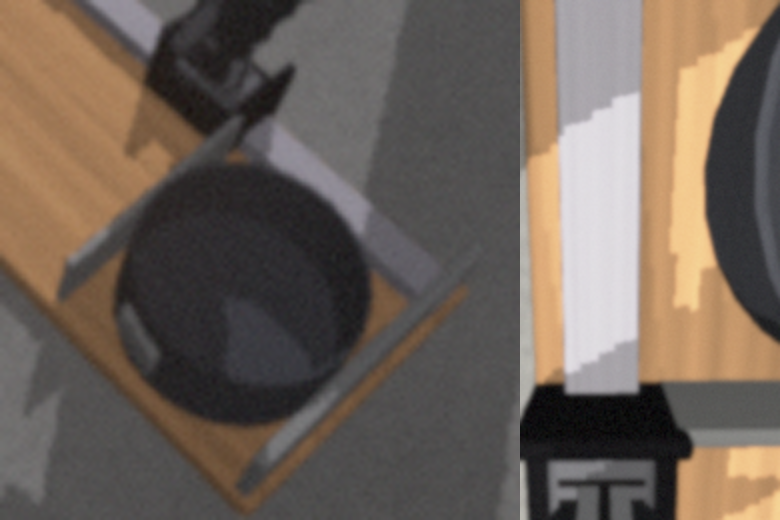

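Resistance along the rail has risen to about 8.5 N with the plate still down, and both fences appear to touch the tin. I'll relieve the side force and lift straight off.

Request:
servo_tool([
  [[0,0,0.6],0,-1],
  [[0,0,0.6],0,-1],
  [[0,0,-1],0,-1],
  [[0,0,-3],0,-1],
  [[0,0,-6],0,-1],
  [[0,0,-10],0,-1],
  [[0,0,-20],0,-1],
  [[0,0,-35],0,-1],
])

```text
t: 8.4
tcp_pos: [0.4612, 0.2287, 0.2624]
tool_rot: [0.771, 0.637, -0.001, -0.001]
force: [-0.9, 0.0, -0.5]
finger_gap: -0.001
```

Request:
servo_tool([
  [[-20,0,-40],0,-1],
  [[-60,0,-70],0,-1],
  [[-110,0,-90],0,-1],
  [[-150,0,-90],0,-1],
  [[-150,0,-90],0,-1],
  [[-150,0,-90],0,-1],
  [[-150,0,-90],0,-1],
])

```text
t: 9.1
tcp_pos: [0.4334, 0.082, 0.3523]
tool_rot: [0.771, 0.637, -0.0, -0.001]
force: [-1.0, 0.5, 0.5]
finger_gap: -0.001
```

```bash
python3 - <<'E'
from h import *
w=snapshot("wrist"); t=snapshot("top"); sc=snapshot("scene"); print(sense()["t"],sense()["force"],sense()["tcp_pos"])
y=np.array([np.cos(np.radians(79.3)),np.sin(np.radians(79.3))]); x=np.array([y[1],-y[0]])
for n,s in(("w",w),("t",t),("s",sc)):
    v,u=np.mgrid[0:400,0:640]; uv=np.c_[u.ravel(),v.ravel()]; P,d=depthpts(s,uv)
    Q=np.c_[(P[:,:2]-[.4445,.1385])@x,(P[:,:2]-[.4445,.1385])@y,P[:,2]]
    m=(d>0)&(abs(Q[:,0]-.087)<.1)&(Q[:,1]>.05)&(Q[:,1]<.28)
    k=m&(Q[:,2]>.074)&(Q[:,2]<.082)&(abs(Q[:,0]-.087)<.07)&(Q[:,1]>.1)
    if k.sum()>20: c,r=cv2.minEnclosingCircle(Q[k][:,:2].astype(np.float32)); print(n,"tin",c,r,k.sum())
    f=m&(Q[:,2]>.061)&(Q[:,2]<.070)&((abs(Q[:,0]-.035)<.012)|(abs(Q[:,0]-.15)<.012))
    h,e=np.histogram(Q[f][:,1],bins=np.arange(.08,.28,.004)); print(n,"fence tops",[(round(a,3),b) for a,b in zip(e,h) if b>3])
    c=(d>0)&(abs(Q[:,0])<.015)&(Q[:,2]>.055)&(Q[:,2]<.064)&(Q[:,1]>.0)&(Q[:,1]<.15)
    if c.sum(): print(n,"plate",np.median(Q[c],0),c.sum())
cv2.imwrite("pics/f.png",np.hstack([cv2.resize(t["image"][130:260,110:290],(432,312)),cv2.resize(sc["image"][190:360,320:500],(330,312))]))
E
```

```text
9.25 [-0.43002671  0.38525195 -0.45456059] [0.43336099 0.08246756 0.35200005]
w fence tops []
w plate [-0.00080124  0.08692905  0.05957179] 1920
t tin (0.09004492312669754, 0.18308663368225098) 0.06012502685189247 263
t fence tops [(np.float64(0.116), np.int64(13)), (np.float64(0.12), np.int64(9)), (np.float64(0.152), np.int64(5)), (np.float64(0.172), np.int64(4)), (np.float64(0.196), np.int64(4)), (np.float64(0.204), np.int64(6)), (np.float64(0.208), np.int64(4)), (np.float64(0.212), np.int64(4)), (np.float64(0.24), np.int64(10)), (np.float64(0.244), np.int64(37)), (np.float64(0.248), np.int64(31))]
s tin (0.07866065949201584, 0.17160755395889282) 0.07645130157470703 347
s fence tops [(np.float64(0.116), np.int64(20)), (np.float64(0.12), np.int64(33)), (np.float64(0.148), np.int64(6)), (np.float64(0.152), np.int64(10)), (np.float64(0.156), np.int64(13)), (np.float64(0.16), np.int64(11)), (np.float64(0.164), np.int64(14)), (np.float64(0.168), np.int64(9)), (np.float64(0.172), np.int64(10)), (np.float64(0.176), np.int64(12)), (np.float64(0.18), np.int64(11)), (np.float64(0.184), np.int64(6)), (np.float64(0.188), np.int64(6)), (np.float64(0.192), np.int64(9)), (np.float64(0.196), np.int64(9)), (np.float64(0.2), np.int64(9)), (np.float64(0.204), np.int64(8)), (np.float64(0.208), np.int64(9)), (np.float64(0.212), np.int64(8)), (np.float64(0.216), np.int64(5)), (np.float64(0.244), np.int64(32)), (np.float64(0.248), np.int64(43))]
s plate [0.00100232 0.09157779 0.05931517] 239
```

View pics/f.png

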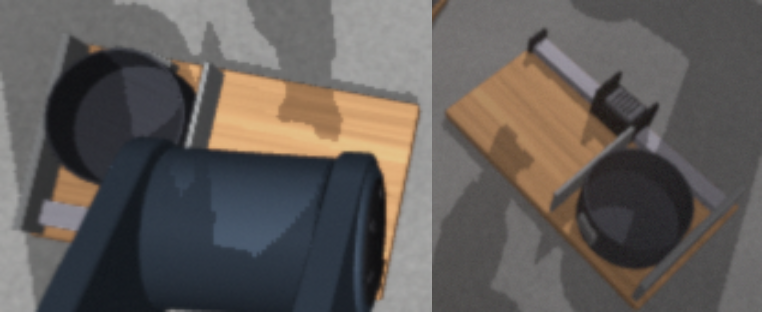

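```bash
python3 -c "
from station import *
print(sign_off())"
```

```text
the job is handed in; nothing more can be done
None
```

I slid the fence about 90 mm up to the tin with the thumb plate held fully down, then lifted straight off and moved the arm clear. The job was handed in at about 9 s on the robot's clock, well under the 29 s limit.

- **Pressing and sliding:** I pressed with the closed fingertips at about 8–11 N, more than the 4.2 N needed to hold the plate down. I stopped when resistance along the rail rose to about 8.5 N, with the tin held between both fences.
- **Last checks:** The tin is standing on its board and the plate is back up at 60 mm. The robot touches nothing. The fence faces measure roughly 121–124 mm apart around the 120 mm tin, so there are a few millimetres of play at most.
- **Where the checks disagreed:** The wrist and scene views differ by about 5 mm on where the thumb plate ended up, so the play figure is only good to a few millimetres. The scene camera's circle fit of the tin was off (76 mm radius), so I relied on the top view's 60 mm.

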